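# Refit the slag tray of the down-draught box and latch it

## Robot

A 7-joint arm with a two-finger parallel gripper is mounted at the origin on a cart in front of the work surface, level with it; the furniture and walls round the work are solid. World frame = base frame: x ahead of the robot, y to its left, z up, the work surface at z = 0. Lengths are in m, angles in degrees, forces in N, time in s.
With the tool pointing down it reaches from about 0.425 to 0.95 m from the base axis. Payload 4.7 kg.
Tool frame: the origin (TCP) lies on the mounting face of the last link; the fingertips stand 173 mm ahead of it and the grasp point (between the pads) lies 155 mm ahead of it; z points along the fingers, y is the line along which they close (so a half turn about z gives the same grasp; the last joint's range is limited). The gripper opens to 85 mm and grips with 20 to 120 N. Pads are 22 mm wide; open, the fingers measure 114 mm over their backs; the gripper's body (76 mm by 85 mm) begins 54 mm behind the grasp point. The pads swing forward as they close: fully open they stand 13 mm farther back than shut.
Start: joints at [-71.156, 26.849, -2.785, 87.806, 1.381, 65.374, -4.715], TCP at [0.236, 0.632, 0.405] pointing down, gripper open.
Joint ranges: [-148.3, 148.3], [-19.14, 114.17], [-79.39, 73.82], [5.75, 140.21], [-59.74, 239.74], [12.07, 113.84], [-152.46, 152.46]. Speed limits (degrees/s): [147.25, 147.25, 180, 180, 180, 180, 180].

## Interface

Orientations are given as [roll, pitch, yaw] about the fixed x, y, z axes, in that order (R = Rz(yaw) Ry(pitch) Rx(roll)).
In Python, from station import robot gives the robot as it stands.
- The arm moves only by the tool play_rows, never from a script. Its argument "deltas" is a list of rows, each a list of 4 numbers: the shift along the tool's x, y, z in units of 50 mm (1.0 is 50 mm), then the turn about the tool's z in degrees. In form: [[tx, ty, tz, turn], ...]. A call has 1 to 8 rows; each row shifts and turns the commanded pose from where the row before left it, along the tool's axes as they then stand; what a row does not reach is not made up. A row lasts 1/8 s, in which the tool goes at most 62.5 mm and 10.7 degrees, less where a joint would pass 70% of its speed; a pose out of reach is approached as far as the arm can. A call is refused whole if a number of a shift passes 1 or a number of a turn 10.7, either way. A call with a gripper value outside its range is refused whole. "gripper" is the closure, from -1 (fully open) to 1 (shut), set as the call begins (left out, the last holds). The fingers move at their own pace and stop on an object; "force" is the grip in N (left out, the last holds). Time passes only in rows, so rows that do not move let the fingers close. It gives the time, the measured TCP pose, the force, the opening and the grip force at its end, in the units of the state.
- robot.get_state(): the state, without advancing time (a new reading comes with each control period).
- robot.camera(name): name is "scene" or "side" or "wrist"; returns a dict with "frame" (384x512x3 uint8, red, green, blue), "depth" (384x512 float32, m along the optical axis (not along the pixel's ray), 0 where there is no reading), "camera_matrix" (3x3 intrinsics, pixels), "D" ([k1, k2, p1, p2, k3] as OpenCV has them; the pictures are not rectified), "world_to_cam" (4x4, takes a point from world to camera coordinates); the wrist camera has in their place "tool_from_camera" (4x4, takes a point from camera to tool coordinates, whose origin is the TCP and whose axes are the flange's). Camera axes: x right, y up, looking along -z (the intrinsics and any distortion apply to the point x, -y, -z); pixel columns grow to the right and rows downward; lengths in m; the calibration is good to about 2 mm. A picture is of the moment at which its call begins: read the wrist's pose just before it.
- robot.hand_in(): hands the job in; it is judged then, once.
Trained networks look in a picture, given as the dict that the camera call returned (one of the last four; its "shot" number tells which), for a name from the list of things; names that differ only in an ending like _2 or _b are one class to them, and where a whole thing is asked for, a point or a joint stands for the part that bears it (a point fixed in the world has none). Each returns a list of dicts, best first, with "confidence" (0 to 1); they miss things now and then, are a little off and sometimes report something else, mostly with a low value. They report only what shows in the picture. A call takes as long as a camera call.
- robot.cut_out(thing, picture): "pixels" (384x512 bool, what is visible of it) and "location" ([column, row] in pixels, amid what is visible of it).
The state is a dict: "time": time; "q": joint angles; "qvel": joint speeds; "joint_efforts": joint torques, N m; "ee_pos": TCP position; "orientation": TCP orientation; "wrist_force": force on the tool from outside, world axes, zero at the start; "torque": the same for the moment, N m; "grip_width": finger opening in m; "gripper_force": force on a finger pad.
Only numpy, scipy, OpenCV 4.12 (cv2) and the standard library are available. Lean on these libraries where they do the work, as an engineer would, in place of code of your own. Each camera call takes 0.05 s, during which the arm holds its last target. There are 200 camera calls.

## Task

The slag tray of the green down-draught box has been emptied: slide it, handle outwards, back into the bay in the front of the box until its front plate sits flush against the box, and then swing the red-studded latch bar fully shut across the plate. The runners inside can hardly be seen and are seldom central, so feel for the left one and let it lead the tray in; keep the tray's contact with the box gentle (never more than about 30 N) and never ram it. Leave the pliers, the welded T sample and the copper torch nozzle beside the tray where they are.

Things in the scene. Friction and masses are not known exactly. Their poses are not given: they have to be found in the camera images.
- box: Fixed green steel down-draught box, slatted top, hose stub behind, 125 (x) x 196 (y) x 60 (z) mm, open underneath: the tray slides on the table top. Origin: centre of its underside, on the table. x points from the front into the bay (the way the tray is pushed), y to the left seen by someone facing the front, z up. Front face: plane x = -62.5 mm.
- mouth (a point): Middle of the bay's mouth, on the plane of the front face, 15 mm above the table; axes as the box. The mouth is 130 mm wide (65 mm to each side) and 30 mm high from the table. Nothing inside stands in the way ahead of the runners.
- runners (a point): A point fixed to the box, 40.5 mm behind the front face on its centre line. Hidden inside: two upright rigid blunt-ended runners, 24 mm high, 103 mm apart. The left (+y) one starts 12.5 mm behind the front face, the right one 40.5 mm, both end 104.5 mm behind it. Slotted screws: the channel's middle lies anywhere from y = -10 to +10 mm (not measured), parallel to the box's x.
- tray: Loose bare-metal slag tray, about 0.35 kg. Pan 100 x 100 x 22 mm, leading corners rounded 3 mm. Origin: centre of the pan's underside; +x to the leading edge (x = +50 mm, enters first). At x -50 to -54 mm stands the front plate, 152 mm wide, 36 mm high. Home: plate against the front face of the box, tray origin at x = -12.5 mm in the box's frame.
- tray_handle (a point): Grip point in the middle of the tray's black upright fin handle, at (-82, 0, 22) mm in the tray's frame; axes as the tray. The fin is 12 mm thick (y), runs from x = -54 to -104 mm, z 4 to 36 mm. Grip it across the thickness.
- latch (a joint): Latch bar angle (rad): 0 = shut (bar along the box's -y, parallel to the front face), grows as it swings out: 1.57 = along the box's -x, more = leaning to the left, stop at 2.45. Stays where left (friction 0.05 N m). Bar 46 mm long, 7 mm thick, z 16.5 to 28.5 mm. Shut, it passes 3.5 mm in front of a seated tray's plate; a tray not home blocks it.
- latch_pivot (a point): The latch's upright pivot axis, on the left end of the box's front, at (-73.5, 92, 22) mm in the box's frame; axes as the box.
- latch_stud (a point): Upright red stud on the latch bar, 43 mm from the pivot axis: 10 mm thick rod with a 13 mm button on top, which is 50 mm above the table. This point is on its axis, 40 mm above the table. Push it sideways to swing the bar.
- pliers: Blue-handled pliers lying on the table, 40 x 174 x 12 mm; origin: centre of the underside. To be left alone.
- t_joint: Welded T sample of steel plate, 45 x 80 x 40 mm, standing on the table; origin: centre of the underside. To be left alone.
- nozzle: Copper and brass torch nozzle standing on the table, 23 x 21 x 46 mm; origin: centre of the underside. To be left alone.

How it is judged:
By the outcome, as a careful person would: the job done as asked, in the order asked, and still so for the second after the job is handed in, with the robot touching nothing.
It also fails if it takes over 72 s, if anything falls off the work surface, if the arm or the gripper's body presses on something with over 40 N, if the wrist force passes 120 N, or if a joint passes its speed limit or range.

## Working session

There is one attempt and no reset: what is moved stays moved. The work goes in short steps, Python scripts to look and compute and a tool call to move; the robot and the scene stay as the last step left them, time stands still between calls to the robot, and variables do not carry over. Pictures are saved under pics/ and viewed, at most 10 in all, crops included, and the job is handed in when it is done.

Besides the shell and the picture viewer there is one more tool, called after "Emit:" as name(argument=value, ...) on one line, values as JSON. play_rows: Moves the arm, as the interface text tells. Its arguments: {"type":"object","properties":{"deltas":{"type":"array"},"gripper":{"type":"number"},"force":{"type":"number"}},"required":["deltas"]}

```bash
mkdir -p pics
cat > h.py <<'E'
import numpy as np, cv2
from station import robot
from scipy.spatial.transform import Rotation as R
def T_wc(p,s=None):
    if 'world_to_cam' in p: return np.linalg.inv(np.array(p['world_to_cam']))
    T=np.eye(4);T[:3,:3]=R.from_euler('xyz',s['orientation'],degrees=True).as_matrix();T[:3,3]=s['ee_pos']
    return T@np.array(p['tool_from_camera'])
def cloud(p,mask,s=None):
    r,c=np.nonzero(mask&(p['depth']>0)); d=p['depth'][r,c]
    u=cv2.undistortPoints(np.stack([c,r],1).astype(float).reshape(-1,1,2),np.array(p['camera_matrix']),np.array(p['D'])).reshape(-1,2)
    P=np.stack([u[:,0]*d,-u[:,1]*d,-d,np.ones(len(d))],1)
    return (P@T_wc(p,s).T)[:,:3]
def ray(p,px,z,s=None):
    u=cv2.undistortPoints(np.array(px,float).reshape(-1,1,2),np.array(p['camera_matrix']),np.array(p['D'])).reshape(-1,2)
    T=T_wc(p,s); d=np.c_[u[:,0],-u[:,1],-np.ones(len(u))]@T[:3,:3].T; o=T[:3,3]
    return o+d*((z-o[2])/d[:,2])[:,None]
def save(p,n): cv2.imwrite(f'pics/{n}.png',p['frame'][:,:,::-1])
E
python3 - <<'E'
from h import *
s=robot.get_state();print(s['ee_pos'],s['orientation'])
ps={n:robot.camera(n) for n in('scene','side')}
cv2.imwrite('pics/a.png',np.hstack([cv2.resize(ps[n]['frame'],(400,300)) for n in ps])[:,:,::-1])
save(ps['scene'],'scene');save(ps['side'],'side')
for n,p in ps.items():
  print(n,T_wc(p)[:3,3])
  for t in ('box','tray','tray_handle','latch','latch_stud','pliers','t_joint','nozzle'):
    for k in robot.cut_out(t,p)[:2]:
      c=cloud(p,k['pixels']); 
      if len(c)<3: continue
      print(t,round(k['confidence'],2),np.round(k['location']),len(c),'min',np.percentile(c,2,0).round(3),'med',np.median(c,0).round(3),'max',np.percentile(c,98,0).round(3))
E
```

```text
[0.2362834  0.63203799 0.40363944] [-1.79887076e+02  5.56799889e-03  1.59502885e+02]
scene [-0.10421832  0.43210847  0.56377584]
box 0.92 [188. 198.] 5090 min [ 0.468 -0.011  0.002] med [0.57  0.103 0.055] max [0.691 0.182 0.067]
tray 0.78 [290. 185.] 1859 min [ 0.444 -0.193  0.001] med [ 0.512 -0.13   0.009] max [ 0.582 -0.055  0.037]
tray_handle 0.6 [292. 188.] 1811 min [ 0.448 -0.19   0.   ] med [ 0.512 -0.128  0.008] max [ 0.583 -0.056  0.036]
latch 0.7 [239. 223.] 214 min [ 0.454  0.035 -0.   ] med [0.469 0.058 0.027] max [0.503 0.08  0.051]
latch 0.25 [292. 162.] 91 min [ 0.594 -0.214  0.004] med [ 0.6   -0.207  0.021] max [ 0.608 -0.2    0.046]
latch_stud 0.65 [235. 224.] 188 min [0.454 0.048 0.017] med [0.469 0.06  0.027] max [0.492 0.08  0.051]
pliers 0.71 [265. 260.] 671 min [ 0.352 -0.008 -0.   ] med [0.37  0.065 0.009] max [0.381 0.153 0.012]
t_joint 0.77 [185. 262.] 794 min [0.419 0.161 0.004] med [0.432 0.198 0.02 ] max [0.446 0.238 0.041]
nozzle 0.7 [296. 160.] 111 min [ 0.593 -0.217  0.003] med [ 0.6   -0.207  0.019] max [ 0.611 -0.2    0.046]
side [0.31632966 0.57804
[... 237 characters left out ...]
 227.] 7020 min [0.48  0.    0.005] med [0.595 0.106 0.056] max [0.704 0.185 0.067]
latch 0.49 [252. 230.] 192 min [0.454 0.053 0.015] med [0.471 0.065 0.026] max [0.494 0.084 0.05 ]
latch_stud 0.55 [255. 227.] 157 min [0.454 0.053 0.019] med [0.468 0.062 0.027] max [0.491 0.084 0.05 ]
latch_stud 0.21 [184. 224.] 7206 min [ 0.477 -0.003  0.   ] med [0.595 0.105 0.055] max [0.709 0.185 0.067]
pliers 0.88 [307. 254.] 751 min [ 0.344 -0.002 -0.   ] med [0.365 0.089 0.009] max [0.382 0.157 0.013]
t_joint 0.94 [253. 295.] 1030 min [0.412 0.162 0.003] med [0.431 0.203 0.006] max [0.455 0.24  0.041]
nozzle 0.53 [184. 225.] 6879 min [0.479 0.003 0.009] med [0.594 0.106 0.056] max [0.703 0.185 0.067]
```

View pics/scene.png

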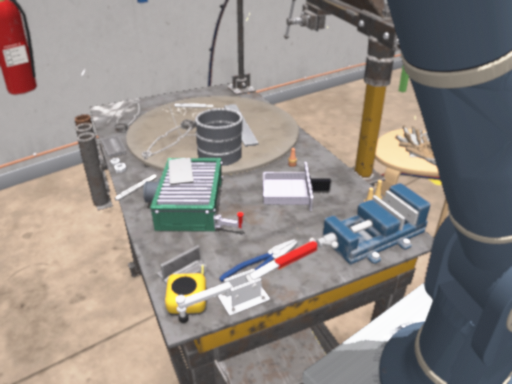

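View pics/side.png

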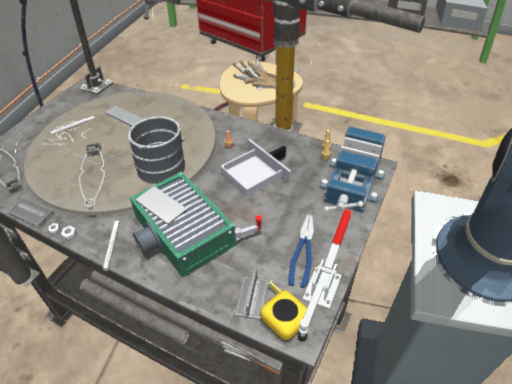

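The scene view shows the green box at (188,198), its red latch stud at (240,215) and the tray at (290,185), with the handle pointing away from the box. The side view agrees: stud at (258,222), tray at (255,168). The bay faces about -y in the world. Next I fit the poses.

```bash
cat >> h.py <<'E'
def rect(P):
    (c,wh,a)=cv2.minAreaRect((P[:,:2]*1000).astype(np.float32)); return np.round(c,1),np.round(wh,1),round(a,2)
def rel(target,yaw=None):
    "moves needed (tool axes, units of 50mm; turn in tool deg) to world target xyz of TCP"
    s=robot.get_state();M=R.from_euler('xyz',s['orientation'],degrees=True).as_matrix()
    return (M.T@(np.array(target)-s['ee_pos'])/0.05).round(3)
E
python3 - <<'E'
from h import *
ps={n:robot.camera(n) for n in('scene','side')}
for n,p in ps.items():
  m=robot.cut_out('box',p)[0]['pixels']; c=cloud(p,m); t=c[(c[:,2]>.052)&(c[:,2]<.063)]
  print(n,'box',len(t),rect(t))
  ks=robot.cut_out('tray',p)
  m=ks[0]['pixels']; c=cloud(p,m); c=c[c[:,1]<-.02]; print('tray',rect(c),'pl',rect(c[(c[:,2]>.027)]), 'pan',rect(c[c[:,2]<.024]))
  ks=robot.cut_out('latch_stud',p); c=cloud(p,ks[0]['pixels']);c=c[c[:,2]>.04];print('stud',c.mean(0),c[c[:,2]>.047].mean(0))
s=robot.get_state()
print(rel([.5,-.02,.42]),rel([.45,.3,.42]),s['q'])
E
```

```text
scene box 2607 (array([621.7,  93.1]), array([159.2, 202.2]), 53.14)
tray (array([ 510.3, -129.5]), array([157.7, 165.7]), 75.08) pl (array([ 469.7, -173. ]), array([ 51.7, 138.7]), 52.88) pan (array([ 510.3, -129.5]), array([157.7, 165.7]), 75.08)
stud [0.45744311 0.05271475 0.04731889] [0.45781385 0.05222697 0.04972264]
side box 4020 (array([620.9,  96.8]), array([159.9, 198.5]), 53.08)
tray (array([ 508.2, -139.8]), array([171.8, 146.8]), 38.1) pl (array([ 474.2, -173.6]), array([ 54.1, 150.3]), 53.14) pan (array([ 508. , -140.3]), array([172.3, 146.1]), 38.77)
stud [0.4584299  0.05586417 0.04813378] [0.45851711 0.05513477 0.04966602]
[ -9.507 -10.373  -0.307] [-6.329 -4.728 -0.307] [-71.15383619  26.85129697  -2.78707841  87.80597032   1.38015201
  65.3741488   -4.71463832]
```

Emit:
play_rows(deltas=[[-0.68, -0.74, 0, 0], [-0.68, -0.74, 0, 0], [-0.68, -0.74, 0, 0], [-0.68, -0.74, 0, 0], [-0.68, -0.74, 0, 0], [-0.68, -0.74, 0, 0], [-0.68, -0.74, 0, 0]])

```text
time: 2.17
ee_pos: [0.3691, 0.3047, 0.405]
orientation: [179.9, 0.0, 159.5]
wrist_force: [-0.1, -0.1, 0.2]
grip_width: 0.0854
gripper_force: 0.0
```

Emit:
play_rows(deltas=[[-0.68, -0.74, 0, 0], [-0.68, -0.74, 0, 0], [-0.68, -0.74, 0, 0], [-0.68, -0.74, 0, 0], [-0.68, -0.74, 0, 0], [-0.68, -0.74, 0, 0], [-0.68, -0.74, 0, 0]])

```text
time: 3.05
ee_pos: [0.5012, -0.0211, 0.4051]
orientation: [180.0, 0.0, 159.5]
wrist_force: [0.4, 0.5, 0.4]
grip_width: 0.0854
gripper_force: 0.0
```

Emit:
play_rows(deltas=[[0, 0, 0, 10.64], [0, 0, 0, 10.64], [0, 0, 0, 10.64], [0, 0, 0, 10.64], [0, 0, 0, 10.64]])

```text
time: 3.68
ee_pos: [0.5008, -0.0196, 0.4048]
orientation: [180.0, -0.0, 106.0]
wrist_force: [0.6, -0.4, -0.4]
grip_width: 0.0855
gripper_force: 0.0
```

Emit:
play_rows(deltas=[[0, 0, 0, 10.64], [0, 0, 0, 10.64], [0, 0, 0, 10.64], [0, 0, 0, 10.64], [0, 0, 0, 10.64], [0, 0, 0, 0]])

```text
time: 4.42
ee_pos: [0.5008, -0.0195, 0.4048]
orientation: [180.0, -0.0, 53.2]
wrist_force: [-0.6, -0.3, 0.5]
grip_width: 0.0857
gripper_force: 0.0
```

Run:
```python
from h import *
s=robot.get_state();p=robot.camera('wrist');save(p,'w1')
print(s['time'],s['ee_pos'],s['orientation'],np.round(s['q']),s['wrist_force'],T_wc(p,s)[:3].round(3).tolist())
for t in ('box','tray','latch_stud','tray_handle'):
    for k in robot.cut_out(t,p)[:1]:
      c=cloud(p,k['pixels'],s); print(t,k['confidence'],k['location'],rect(c))
```

```text
4.425 [ 0.5008138  -0.01945771  0.40479208] [ 1.79993708e+02 -1.12721044e-02  5.32394678e+01] [-33.  11.  36. 113.  -8.  58. -31.] [-0.60539659 -0.33417944  0.47288952] [[0.801, 0.57, 0.181, 0.548], [-0.598, 0.763, 0.245, 0.043], [0.002, -0.305, 0.952, 0.374]]
box 0.63 [281.7, 45.5] (array([586.7,  40.4]), array([144. , 222.8]), 52.97)
tray 0.59 [312.2, 221.3] (array([ 520.1, -135.2]), array([156.3, 179.8]), 14.59)
latch_stud 0.85 [190.3, 132.6] (array([477. ,  63.3]), array([50.1, 11.9]), 40.36)
tray_handle 0.64 [308.8, 222.2] (array([ 512.5, -142.3]), array([173. , 153.7]), 34.03)
```

View pics/w1.png

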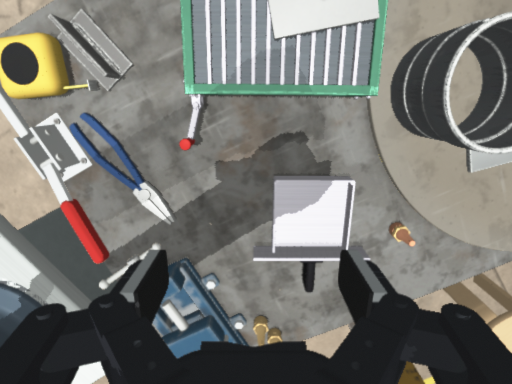

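The wrist view shows the box front edge running from about (185,95) to (378,96). The latch is open with its stud at (186,144). The tray's plate spans (254,255) to (369,256) and the black fin handle is at (308,275). I'll refine these numerically.

Run:
```python
from h import *
s=robot.get_state();p=robot.camera('wrist');f=p['frame'].astype(int)
full=np.ones(f.shape[:2],bool)
g=(f[:,:,1]>f[:,:,0]+35)&(f[:,:,1]>f[:,:,2]+15)
c=cloud(p,g,s); t=c[(c[:,2]>.056)&(c[:,2]<.064)]
a=np.radians(53.1)
# front-edge by projecting: iterate yaw
best=None
for deg in np.arange(51,55.5,.1):
    a=np.radians(deg);X=t[:,:2]@[np.cos(a),np.sin(a)];Y=t[:,:2]@[-np.sin(a),np.cos(a)]
    # front lip sharpness: per-Y-bin min X spread
    b=np.digitize(Y,np.linspace(Y.min()+.005,Y.max()-.005,25)); m=[X[b==i].min() for i in range(1,25) if (b==i).any()]
    v=np.std(m)
    if best is None or v<best[0]: best=(v,deg,np.median(m),Y.min(),Y.max())
print('box',best,len(t),t[:,2].mean())
a=np.radians(best[1]);ex=np.array([np.cos(a),np.sin(a)]);ey=np.array([-np.sin(a),np.cos(a)])
print('front mid',ex*best[2]+ey*(best[3]+best[4])/2)
c=cloud(p,full,s);c=c[(c[:,0]>.4)&(c[:,0]<.6)&(c[:,1]<-.03)]
pl=c[(c[:,2]>.029)&(c[:,2]<.04)]
lab=pl[:,:2]-[.474,-.173]; q=lab@np.c_[ex,ey]; 
near=(abs(q)<[.08,.1]).all(1);pl=pl[near];q=q[near];print(len(pl))
plate=q[abs(q[:,1])>.02]; k=np.polyfit(plate[:,1],plate[:,0],1);print('plate yaw rel',np.degrees(np.arctan(-k[0])),'x',k[1],'y',q[:,1].min(),q[:,1].max(),'std',plate[:,0].std())
fin=q[(abs(q[:,1]-(q[:,1].min()+q[:,1].max())/2)<.015)&(q[:,0]<k[1]-.012)]
print('fin',fin.min(0),fin.max(0),np.polyfit(fin[:,0],fin[:,1],1))
r=(f[:,:,0]>150)&(f[:,:,1]<70)&(f[:,:,2]<80); c=cloud(p,r,s);c=c[(abs(c[:,0]-.458)<.03)&(abs(c[:,1]-.053)<.03)&(c[:,2]>.045)];print('stud',c.mean(0),(c.min(0)+c.max(0))/2)
```

```text
box (np.float64(0.0002533282250342276), np.float64(52.90000000000003), np.float64(0.3722357565461579), np.float64(-0.5388240733125235), np.float64(-0.34213721754311394)) 3583 0.059735213496680595
front mid [0.57585587 0.03118781]
783
plate yaw rel 0.4250256808794316 x 0.023745108001711118 y -0.08163096947749787 0.06824665867331942 std 0.0012866962902615088
fin [-0.02742067 -0.01230275] [0.01153894 0.00091883] [ 0.01128069 -0.00489007]
stud [0.46220991 0.04980085 0.0497951 ] [0.46205295 0.05056694 0.04982254]
```

Emit:
play_rows(deltas=[[-0.727, 0.382, 0.5, 0], [-0.727, 0.382, 0.5, 0], [-0.727, 0.382, 0.5, 0], [-0.725, 0.382, 0.5, 0], [0, 0, 0.5, 0], [0, 0, 0.5, 0], [0, 0, 0, 0]])

```text
time: 5.6
ee_pos: [0.4741, -0.1816, 0.2533]
orientation: [-179.8, 0.1, 53.1]
wrist_force: [0.0, -0.0, -1.0]
grip_width: 0.0854
gripper_force: 0.0
```

Run:
```python
from h import *
s=robot.get_state();p=robot.camera('wrist');save(p,'w2')
print(s['ee_pos'],s['orientation'],rel([.475,-.1816,.179]))
```

```text
[ 0.47406745 -0.18156228  0.25331915] [-1.79797886e+02  9.22654862e-02  5.31085180e+01] [0.009 0.006 1.508]
```

View pics/w2.png

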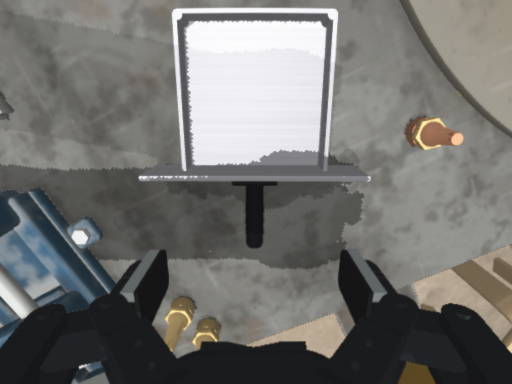

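The fin at (254,215) sits centred between the fingers. Two brass parts at (180,312) and (207,330) and the vise are near where the fingers come down, so I check their positions and heights.

Run:
```python
from h import *
s=robot.get_state();p=robot.camera('wrist');f=p['frame'].astype(int)
M=R.from_euler('xyz',s['orientation'],degrees=True).as_matrix();g=np.array([.475,-.1816,0])
def show(n,x0,x1,y0,y1):
    m=np.zeros((384,512),bool);m[y0:y1,x0:x1]=1;c=cloud(p,m,s);c=c[(c[:,2]>.005)&(c[:,2]<.2)]
    if len(c):q=(c-g)@M; q[:,2]*=-1; print(n,len(c),'tool-frame mm lo',np.percentile(q,3,0).round(3),'hi',np.percentile(q,97,0).round(3))
show('brass1',165,195,296,320);show('brass2',195,222,318,342);show('vise',0,110,190,300);show('visebolt',65,105,215,250)
show('fin',240,268,188,248)
```

```text
brass1 460 tool-frame mm lo [-0.098 -0.073  0.005] hi [-0.088 -0.054  0.024]
brass2 431 tool-frame mm lo [-0.12  -0.05   0.006] hi [ 0.01  -0.013  0.153]
vise 9515 tool-frame mm lo [-0.07  -0.199  0.008] hi [ 0.013 -0.125  0.047]
visebolt 890 tool-frame mm lo [-0.035 -0.149  0.006] hi [-0.012 -0.125  0.019]
fin 1054 tool-frame mm lo [-0.019 -0.005  0.03 ] hi [0.022 0.006 0.037]
```

Emit:
play_rows(deltas=[[0.01, 0, 0.4, 0], [0, 0, 0.4, 0], [0, 0, 0.4, 0], [0, 0, 0.28, 0]])

```text
time: 6.2
ee_pos: [0.4756, -0.1812, 0.181]
orientation: [179.9, -0.1, 53.2]
wrist_force: [-0.1, 0.8, 0.3]
grip_width: 0.0853
gripper_force: 0.0
```

Emit:
play_rows(deltas=[[0, 0, 0, 0], [0, 0, 0, 0], [0, 0, 0, 0], [0, 0, 0, 0], [0, 0, 0, 0], [0, 0, 0, 0]], gripper=1, force=40)

```text
time: 6.95
ee_pos: [0.4751, -0.1813, 0.1811]
orientation: [180.0, -0.0, 53.1]
wrist_force: [-0.7, 1.2, 5.2]
grip_width: 0.0117
gripper_force: 42.6
```

Emit:
play_rows(deltas=[[0, 0, 0, 0], [0, 0, 0, 0], [0, 0, 0, 0]])

```text
time: 7.32
ee_pos: [0.4751, -0.1813, 0.1811]
orientation: [180.0, -0.0, 53.1]
wrist_force: [-1.3, 1.1, 6.4]
grip_width: 0.0116
gripper_force: 42.6
```

```bash
cat >> h.py <<'E'
# box frame from wrist/scene fits: yaw, front face X, mid Y (world projections)
YB=52.9;A=np.radians(YB);EX=np.array([np.cos(A),np.sin(A)]);EY=np.array([-np.sin(A),np.cos(A)]);X0=.3722;Y0=-.4405
def tcp_box():
    s=robot.get_state();e=np.array(s['ee_pos'][:2]);w=np.array(s['wrist_force'])
    return s['time'],'handle rel front x,y mm',((e@EX-X0)*1e3).round(1),((e@EY-Y0)*1e3).round(1),'yaw',round(s['orientation'][2],2),'F box',(w[:2]@EX).round(1),(w[:2]@EY).round(1),w[2].round(1),'grip',s['grip_width'],s['gripper_force']
E
python3 - <<'E'
from h import *
print(tcp_box()); s=robot.get_state();print(s['ee_pos'],s['orientation'])
E
```

```text
(7.325, 'handle rel front x,y mm', np.float64(-230.2), np.float64(-47.8), 'yaw', np.float64(53.11), 'F box', np.float64(0.1), np.float64(1.7), np.float64(6.4), 'grip', 0.011571725325773552, 42.61578619480133)
[ 0.47507897 -0.1813162   0.18113391] [ 1.79990554e+02 -3.52847412e-02  5.31128140e+01]
```

Emit:
play_rows(deltas=[[0, 0, -0.012, 0.2], [0, -0.18, 0, 0], [0, -0.18, 0, 0], [0, -0.18, 0, 0], [0, -0.186, 0, 0], [0, 0, 0, 0]])

```text
time: 8.07
ee_pos: [0.4448, -0.1586, 0.1812]
orientation: [-179.8, 0.0, 53.0]
wrist_force: [-3.0, 1.5, 3.7]
grip_width: 0.0114
gripper_force: 42.2
```

Emit:
play_rows(deltas=[[0.2, 0, 0, 0], [0.3, 0, 0, 0], [0.3, 0, 0, 0], [0.3, 0, 0, 0], [0.2, 0, 0, 0], [0, 0, 0, 0]])

```text
time: 8.82
ee_pos: [0.4862, -0.1061, 0.1812]
orientation: [180.0, -0.1, 53.0]
wrist_force: [0.3, -0.6, -0.7]
grip_width: 0.0115
gripper_force: 41.7
```

Run:
```python
from h import *
print(tcp_box())
s=robot.get_state();p=robot.camera('wrist');save(p,'w3');f=p['frame'].astype(int)
g=(f[:,:,1]>f[:,:,0]+35)&(f[:,:,1]>f[:,:,2]+15)
c=cloud(p,g,s);M=R.from_euler('xyz',s['orientation'],degrees=True).as_matrix()
c=c[(c[:,2]<.07)]
q=np.c_[c[:,:2]@EX-X0,c[:,:2]@EY-Y0,c[:,2]]
t=q[q[:,2]>.056]; print('top',t.min(0),t.max(0))
tb=q[(q[:,2]<.056)];b=[(round(v,3),tb[abs(tb[:,1]-v)<.004][:,0].mean().round(4)) for v in np.arange(-.09,.095,.015) if (abs(tb[:,1]-v)<.004).sum()>5];print('face',b)
# mouth: green below z .025
lo=q[(q[:,2]<.026)&(q[:,2]>.006)];print('low green y',np.histogram(lo[:,1],bins=np.arange(-.1,.105,.01)))
```

```text
(8.825, 'handle rel front x,y mm', np.float64(-163.5), np.float64(-11.3), 'yaw', np.float64(53.02), 'F box', np.float64(-0.3), np.float64(-0.6), np.float64(-0.7), 'grip', 0.01152786380883841, 41.6539067029953)Traceback (most recent call last):
  File "<stdin>", line 5, in <module>
  File "h.py", line 10, in cloud
    u=cv2.undistortPoints(np.stack([c,r],1).astype(float).reshape(-1,1,2),np.array(p['camera_matrix']),np.array(p['D'])).reshape(-1,2)
      ~~~~~~~~~~~~~~~~~~~^^^^^^^^^^^^^^^^^^^^^^^^^^^^^^^^^^^^^^^^^^^^^^^^^^^^^^^^^^^^^^^^^^^^^^^^^^^^^^^^^^^^^^^^^^^^^^^
cv2.error: OpenCV(4.12.0) /io/opencv/modules/calib3d/src/undistort.dispatch.cpp:347: error: (-215:Assertion failed) CV_IS_MAT(_src) && CV_IS_MAT(_dst) && (_src->rows == 1 || _src->cols == 1) && (_dst->rows == 1 || _dst->cols == 1) && _src->cols + _src->rows - 1 == _dst->rows + _dst->cols - 1 && (CV_MAT_TYPE(_src->type) == CV_32FC2 || CV_MAT_TYPE(_src->type) == CV_64FC2) && (CV_MAT_TYPE(_dst->type) == CV_32FC2 || CV_MAT_TYPE(_dst->type) == CV_64FC2) in function 'cvUndistortPointsInternal'
```

View pics/w3.png

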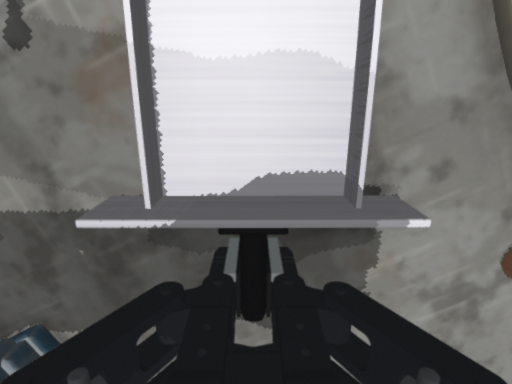

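The pads hold the fin squarely at (255,270), with the plate level across (78,222) to (430,222). The box is out of this view, so I continue on the calibrated pose and watch the force.

Emit:
play_rows(deltas=[[0.2, 0, 0, 0], [0.2, 0, 0, 0], [0.1, 0, 0, 0], [0.06, 0, 0, 0], [0.06, 0, 0, 0], [0.06, 0, 0, 0]])

```text
time: 9.62
ee_pos: [0.5057, -0.0803, 0.1812]
orientation: [-180.0, -0.0, 52.9]
wrist_force: [-0.8, -1.4, -0.4]
grip_width: 0.011
gripper_force: 41.7
```

Emit:
play_rows(deltas=[[0.05, 0, 0, 0], [0.05, 0, 0, 0], [0.05, 0, 0, 0], [0.05, 0, 0, 0]])

```text
time: 10.12
ee_pos: [0.5118, -0.0723, 0.1813]
orientation: [-180.0, -0.0, 52.9]
wrist_force: [-1.4, -1.7, -1.1]
grip_width: 0.0107
gripper_force: 41.6
```

Emit:
play_rows(deltas=[[0.05, 0, 0, 0], [0.05, 0, 0, 0], [0.05, 0, 0, 0], [0.05, 0, 0, 0]])

```text
time: 10.62
ee_pos: [0.5179, -0.0643, 0.1812]
orientation: [-180.0, -0.0, 52.9]
wrist_force: [-0.0, -0.9, -2.0]
grip_width: 0.0115
gripper_force: 41.6
```

Run:
```python
from h import *
print(tcp_box())
```

```text
(10.625, 'handle rel front x,y mm', np.float64(-111.1), np.float64(-11.3), 'yaw', np.float64(52.9), 'F box', np.float64(-0.7), np.float64(-0.5), np.float64(-2.0), 'grip', 0.011492231983333368, 41.60986125469208)
```

Emit:
play_rows(deltas=[[0.05, 0, 0, 0], [0.05, 0, 0, 0], [0, 0, 0, 0]])

```text
time: 11.0
ee_pos: [0.5211, -0.06, 0.1813]
orientation: [180.0, -0.0, 52.9]
wrist_force: [0.8, 1.1, -1.9]
grip_width: 0.0115
gripper_force: 41.5
```

Emit:
play_rows(deltas=[[0, -0.02, 0, 0], [0, -0.02, 0, 0], [0, -0.02, 0, 0], [0, -0.02, 0, 0]])

```text
time: 11.5
ee_pos: [0.5176, -0.0581, 0.1813]
orientation: [180.0, -0.0, 52.9]
wrist_force: [-0.2, -0.3, -1.3]
grip_width: 0.0114
gripper_force: 41.4
```

Emit:
play_rows(deltas=[[0, -0.02, 0, 0], [0, -0.02, 0, 0], [0, -0.02, 0, 0]])

```text
time: 11.88
ee_pos: [0.5152, -0.0563, 0.1813]
orientation: [180.0, -0.0, 52.9]
wrist_force: [1.2, -0.4, -1.3]
grip_width: 0.0115
gripper_force: 41.5
```

Emit:
play_rows(deltas=[[0, -0.02, 0, 0], [0, -0.02, 0, 0], [0, 0, 0, 0]])

```text
time: 12.25
ee_pos: [0.5135, -0.055, 0.1813]
orientation: [-180.0, -0.0, 52.9]
wrist_force: [0.9, -0.8, -1.5]
grip_width: 0.0117
gripper_force: 41.5
```

Emit:
play_rows(deltas=[[0, -0.02, 0, 0], [0, -0.02, 0, 0], [0, 0, 0, 0]])

```text
time: 12.62
ee_pos: [0.5119, -0.0538, 0.1813]
orientation: [-180.0, -0.0, 52.9]
wrist_force: [-0.2, 0.3, -0.8]
grip_width: 0.0116
gripper_force: 41.5
```

Emit:
play_rows(deltas=[[0, -0.02, 0, 0], [0, -0.02, 0, 0], [0, 0, 0, 0]])

```text
time: 13.0
ee_pos: [0.5103, -0.0526, 0.1813]
orientation: [-180.0, -0.0, 52.9]
wrist_force: [-0.6, -0.0, -0.6]
grip_width: 0.0114
gripper_force: 41.5
```

Emit:
play_rows(deltas=[[0, -0.02, 0, 0], [0, -0.02, 0, 0], [0, 0, 0, 0]])

```text
time: 13.38
ee_pos: [0.5087, -0.0513, 0.1813]
orientation: [-180.0, -0.0, 52.9]
wrist_force: [-0.9, -0.5, -1.3]
grip_width: 0.0112
gripper_force: 41.5
```

Emit:
play_rows(deltas=[[0, -0.02, 0, 0], [0, -0.01, 0, 0], [0, 0, 0, 0]])

```text
time: 13.75
ee_pos: [0.5077, -0.0507, 0.1813]
orientation: [180.0, -0.0, 52.9]
wrist_force: [0.1, -0.9, -2.4]
grip_width: 0.0111
gripper_force: 41.5
```

Run:
```python
from h import *
print(tcp_box());print(robot.get_state()['torque'])
```

```text
(13.75, 'handle rel front x,y mm', np.float64(-106.4), np.float64(5.0), 'yaw', np.float64(52.88), 'F box', np.float64(-0.7), np.float64(-0.6), np.float64(-2.4), 'grip', 0.011081695971529248, 41.47041320800781)
[-0.17966728 -0.13269296 -0.08883336]
```

Emit:
play_rows(deltas=[[0, -0.02, 0, 0], [0, 0, 0, 0]])

```text
time: 14.0
ee_pos: [0.5071, -0.0504, 0.1814]
orientation: [179.9, -0.0, 52.8]
wrist_force: [2.1, -3.2, -2.6]
grip_width: 0.0113
gripper_force: 41.5
```

Emit:
play_rows(deltas=[[0, -0.02, 0, 0], [0, 0, 0, 0]])

```text
time: 14.25
ee_pos: [0.5064, -0.0501, 0.1815]
orientation: [179.9, -0.0, 52.8]
wrist_force: [2.2, -3.9, -1.0]
grip_width: 0.0115
gripper_force: 41.6
```

Run:
```python
from h import *
print(tcp_box());print(robot.get_state()['torque'])
```

```text
(14.25, 'handle rel front x,y mm', np.float64(-106.7), np.float64(6.3), 'yaw', np.float64(52.8), 'F box', np.float64(-1.8), np.float64(-4.1), np.float64(-1.0), 'grip', 0.011483526991823624, 41.6426020860672)
[-1.0163916  -0.5494111  -0.43817048]
```

Emit:
play_rows(deltas=[[0, 0.035, 0, 0], [0, 0.035, 0, 0], [0, 0, 0, 0]])

```text
time: 14.62
ee_pos: [0.5082, -0.0509, 0.1812]
orientation: [-179.8, 0.0, 52.9]
wrist_force: [-2.4, 0.6, 4.1]
grip_width: 0.0112
gripper_force: 42.3
```

Run:
```python
from h import *
print(tcp_box());print(robot.get_state()['torque'])
s=robot.get_state();p=robot.camera('wrist');save(p,'w4')
full=np.ones((384,512),bool);c=cloud(p,full,s);M=R.from_euler('xyz',s['orientation'],degrees=True).as_matrix()
q=(c-s['ee_pos'])@M; q[:,2]=c[:,2]
pl=q[(q[:,2]>.030)&(q[:,2]<.040)&(q[:,0]>.022)&(q[:,0]<.040)&(abs(q[:,1])<.085)&(abs(q[:,1])>.012)]
k=np.polyfit(pl[:,1],pl[:,0],1);print(len(pl),'plate rel tool deg',np.degrees(np.arctan(k[0])),k,pl[:,1].min(),pl[:,1].max())
```

```text
(14.625, 'handle rel front x,y mm', np.float64(-106.3), np.float64(4.5), 'yaw', np.float64(52.95), 'F box', np.float64(-1.0), np.float64(2.3), np.float64(4.1), 'grip', 0.011233483774207641, 42.347407937049866)
[-0.11223401  0.35212744 -0.20254756]
3862 plate rel tool deg -0.13656418307549506 [-0.0023835   0.02963614] -0.07540307984155388 0.07680256430526472
```

View pics/w4.png

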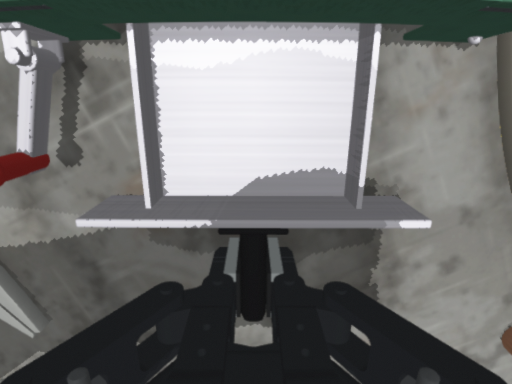

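The picture shows the pan's leading edge under the box lip, with the plate level at (78,222) to (430,222) and still square in the grip. The left runner was felt at tray y ≈ +5 mm. I back off slightly and push in gently.

Emit:
play_rows(deltas=[[0.04, 0.01, 0, 0], [0.04, 0, 0, 0], [0.04, 0, 0, 0], [0.04, 0, 0, 0]])

```text
time: 15.18
ee_pos: [0.514, -0.0454, 0.1812]
orientation: [-180.0, 0.0, 52.9]
wrist_force: [-2.0, -3.0, 2.4]
grip_width: 0.0114
gripper_force: 42.2
```

Emit:
play_rows(deltas=[[0.04, 0, 0, 0], [0.04, 0, 0, 0], [0.03, 0, 0, 0]])

```text
time: 15.55
ee_pos: [0.5176, -0.0407, 0.1812]
orientation: [180.0, -0.0, 52.9]
wrist_force: [-1.6, -2.9, 2.1]
grip_width: 0.0111
gripper_force: 42.0
```

Emit:
play_rows(deltas=[[0.03, 0, 0, 0], [0.03, 0, 0, 0]])

```text
time: 15.8
ee_pos: [0.5193, -0.0384, 0.1812]
orientation: [-180.0, -0.0, 52.9]
wrist_force: [-1.2, -1.5, 1.1]
grip_width: 0.0113
gripper_force: 41.9
```

Run:
```python
from h import *
print(tcp_box());print(robot.get_state()['torque'])
```

```text
(15.8, 'handle rel front x,y mm', np.float64(-89.6), np.float64(3.2), 'yaw', np.float64(52.9), 'F box', np.float64(-2.0), np.float64(0.1), np.float64(1.1), 'grip', 0.011343777623280246, 41.941604018211365)
[-0.47009294  0.24997391 -0.00298937]
```

Emit:
play_rows(deltas=[[0.02, 0, 0, 0], [0.02, 0, 0, 0], [0.02, 0, 0, 0]])

```text
time: 16.18
ee_pos: [0.5211, -0.036, 0.1812]
orientation: [-180.0, -0.0, 52.9]
wrist_force: [-1.3, -2.6, 0.2]
grip_width: 0.0114
gripper_force: 41.8
```

Emit:
play_rows(deltas=[[0.02, 0, 0, 0], [0.02, 0, 0, 0], [0.02, 0, 0, 0]])

```text
time: 16.55
ee_pos: [0.5229, -0.0336, 0.1812]
orientation: [-180.0, -0.0, 52.9]
wrist_force: [-0.9, -2.1, 0.1]
grip_width: 0.0116
gripper_force: 41.8
```

Run:
```python
from h import *
print(tcp_box());print(robot.get_state()['torque'])
```

```text
(16.55, 'handle rel front x,y mm', np.float64(-83.6), np.float64(3.2), 'yaw', np.float64(52.9), 'F box', np.float64(-2.2), np.float64(-0.6), np.float64(0.1), 'grip', 0.011568247465597415, 41.788639426231384)
[-0.30837928  0.23718286  0.035347  ]
```

Emit:
play_rows(deltas=[[0.04, 0, 0, 0], [0.04, 0, 0, 0], [0.04, 0, 0, 0], [0.04, 0, 0, 0]])

```text
time: 17.05
ee_pos: [0.5277, -0.0272, 0.1812]
orientation: [-180.0, -0.0, 52.9]
wrist_force: [-0.9, -2.5, -0.3]
grip_width: 0.0113
gripper_force: 41.7
```

Emit:
play_rows(deltas=[[0.05, 0, 0, 0], [0.05, 0, 0, 0], [0.05, 0, 0, 0], [0.05, 0, 0, 0]])

```text
time: 17.55
ee_pos: [0.5338, -0.0192, 0.1813]
orientation: [-180.0, -0.0, 52.9]
wrist_force: [-1.0, -1.2, -0.6]
grip_width: 0.0113
gripper_force: 41.7
```

Emit:
play_rows(deltas=[[0.05, 0, 0, 0], [0.05, 0, 0, 0], [0.05, 0, 0, 0], [0.05, 0, 0, 0]])

```text
time: 18.05
ee_pos: [0.5398, -0.0112, 0.1813]
orientation: [-180.0, -0.0, 52.9]
wrist_force: [-1.2, -0.9, -1.5]
grip_width: 0.0113
gripper_force: 41.7
```

Run:
```python
from h import *
print(tcp_box());print(robot.get_state()['torque'])
```

```text
(18.05, 'handle rel front x,y mm', np.float64(-55.6), np.float64(3.2), 'yaw', np.float64(52.91), 'F box', np.float64(-1.5), np.float64(0.4), np.float64(-1.5), 'grip', 0.011282949938853112, 41.651042103767395)
[-0.185903    0.13623025 -0.02696568]
```

Smooth so far. About 23 mm remain, so I slow down near contact.

Emit:
play_rows(deltas=[[0.05, 0, 0, 0], [0.05, 0, 0, 0], [0.05, 0, 0, 0], [0.05, 0, 0, 0]])

```text
time: 18.55
ee_pos: [0.5458, -0.0033, 0.1813]
orientation: [-180.0, -0.0, 52.9]
wrist_force: [-1.1, -0.6, -0.9]
grip_width: 0.0117
gripper_force: 41.6
```

Emit:
play_rows(deltas=[[0.05, 0, 0, 0], [0.05, 0, 0, 0], [0.02, 0, 0, 0], [0.02, 0, 0, 0]])

```text
time: 19.05
ee_pos: [0.55, 0.0021, 0.1813]
orientation: [-180.0, -0.0, 52.9]
wrist_force: [-0.1, -0.3, -0.9]
grip_width: 0.0112
gripper_force: 41.5
```

Emit:
play_rows(deltas=[[0.015, 0, 0, 0], [0.015, 0, 0, 0], [0.015, 0, 0, 0]])

```text
time: 19.42
ee_pos: [0.5513, 0.0039, 0.1813]
orientation: [-180.0, -0.0, 52.9]
wrist_force: [-1.2, -0.9, -1.2]
grip_width: 0.0115
gripper_force: 41.5
```

Run:
```python
from h import *
print(tcp_box());print(robot.get_state()['torque'])
```

```text
(19.425, 'handle rel front x,y mm', np.float64(-36.5), np.float64(3.1), 'yaw', np.float64(52.9), 'F box', np.float64(-1.5), np.float64(0.4), np.float64(-1.2), 'grip', 0.011489153520571298, 41.53277099132538)
[-0.18055463  0.06507824  0.0295551 ]
```

Emit:
play_rows(deltas=[[0.015, 0, 0, 0], [0.015, 0, 0, 0], [0.015, 0, 0, 0], [0, 0, 0, 0]])

```text
time: 19.92
ee_pos: [0.5528, 0.0058, 0.1813]
orientation: [180.0, -0.0, 52.9]
wrist_force: [0.1, -0.2, -1.6]
grip_width: 0.0112
gripper_force: 41.5
```

Emit:
play_rows(deltas=[[0.015, 0, 0, 0], [0, 0, 0, 0]])

```text
time: 20.18
ee_pos: [0.5532, 0.0064, 0.1813]
orientation: [-180.0, -0.0, 52.9]
wrist_force: [0.7, 0.0, -2.3]
grip_width: 0.0113
gripper_force: 41.5
```

Emit:
play_rows(deltas=[[0.015, 0, 0, 0], [0, 0, 0, 0]])

```text
time: 20.42
ee_pos: [0.5537, 0.007, 0.1813]
orientation: [180.0, -0.0, 52.9]
wrist_force: [0.0, -1.4, -1.0]
grip_width: 0.0116
gripper_force: 41.5
```

Run:
```python
from h import *
print(tcp_box());print(robot.get_state()['torque'])
```

```text
(20.425, 'handle rel front x,y mm', np.float64(-32.7), np.float64(3.1), 'yaw', np.float64(52.91), 'F box', np.float64(-1.1), np.float64(-0.8), np.float64(-1.0), 'grip', 0.011611539242235049, 41.53417110443115)
[-0.1021276   0.10698415  0.00561918]
```

Emit:
play_rows(deltas=[[0.015, 0, 0, 0], [0, 0, 0, 0]])

```text
time: 20.68
ee_pos: [0.5541, 0.0076, 0.1813]
orientation: [180.0, -0.0, 52.9]
wrist_force: [0.8, -0.3, -1.6]
grip_width: 0.0115
gripper_force: 41.5
```

Emit:
play_rows(deltas=[[0.015, 0, 0, 0], [0, 0, 0, 0]])

```text
time: 20.92
ee_pos: [0.5544, 0.0081, 0.1813]
orientation: [-180.0, 0.0, 52.9]
wrist_force: [-0.9, -0.2, -1.3]
grip_width: 0.011
gripper_force: 41.6
```

Emit:
play_rows(deltas=[[0.01, 0, 0, 0], [0, 0, 0, 0]])

```text
time: 21.18
ee_pos: [0.5545, 0.0081, 0.1813]
orientation: [-180.0, 0.0, 52.9]
wrist_force: [-2.2, -3.1, -0.8]
grip_width: 0.0112
gripper_force: 41.7
```

Run:
```python
from h import *
print(tcp_box());print(robot.get_state()['torque'])
```

```text
(21.175, 'handle rel front x,y mm', np.float64(-31.2), np.float64(3.1), 'yaw', np.float64(52.87), 'F box', np.float64(-3.8), np.float64(-0.1), np.float64(-0.8), 'grip', 0.011204906122024814, 41.744266748428345)
[-0.4220278   0.35418334 -0.07420269]
```

Emit:
play_rows(deltas=[[0.01, 0, 0, 0], [0, 0, 0, 0]])

```text
time: 21.42
ee_pos: [0.5546, 0.0083, 0.1812]
orientation: [-180.0, 0.1, 52.9]
wrist_force: [-3.6, -3.1, 1.8]
grip_width: 0.0113
gripper_force: 42.0
```

Emit:
play_rows(deltas=[[0.01, 0, 0, 0], [0, 0, 0, 0]])

```text
time: 21.68
ee_pos: [0.5547, 0.0084, 0.1812]
orientation: [-180.0, 0.1, 52.8]
wrist_force: [-4.8, -4.4, 2.3]
grip_width: 0.0111
gripper_force: 42.1
```

Run:
```python
from h import *
print(tcp_box());print(robot.get_state()['torque'])
```

```text
(21.675, 'handle rel front x,y mm', np.float64(-30.9), np.float64(3.1), 'yaw', np.float64(52.85), 'F box', np.float64(-6.4), np.float64(1.2), np.float64(2.3), 'grip', 0.011059672947876652, 42.0653110742569)
[-0.84039257  0.81007053 -0.09139519]
```

Emit:
play_rows(deltas=[[-0.016, 0, 0, 0], [0, 0, 0, 0]])

```text
time: 21.92
ee_pos: [0.5546, 0.0083, 0.1812]
orientation: [-180.0, 0.0, 52.9]
wrist_force: [-4.5, -4.0, 1.5]
grip_width: 0.0118
gripper_force: 42.0
```

Emit:
play_rows(deltas=[[0, 0, 0, 0], [0, 0, 0, 0], [0, 0, 0, 0], [0, 0, 0, 0]], gripper=-0.3)

```text
time: 22.42
ee_pos: [0.5551, 0.0089, 0.1814]
orientation: [180.0, -0.0, 52.9]
wrist_force: [-1.0, 0.5, 0.8]
grip_width: 0.0558
gripper_force: 0.0
```

Emit:
play_rows(deltas=[[0, 0, -0.3, 0], [0, 0, -0.5, 0], [-0.4, 0, -0.5, 0], [-0.8, 0, -0.5, 0], [-0.8, 0, -0.5, 0], [0, 0, 0, 0]])

```text
time: 23.18
ee_pos: [0.4934, -0.0743, 0.2989]
orientation: [179.8, -0.2, 52.6]
wrist_force: [0.6, 1.1, -0.5]
grip_width: 0.0553
gripper_force: 0.0
```

Run:
```python
from h import *
print(tcp_box())
s=robot.get_state();p=robot.camera('wrist');save(p,'w5');f=p['frame'].astype(int)
full=np.ones((384,512),bool);c=cloud(p,full,s)
q=np.c_[c[:,:2]@EX-X0,c[:,:2]@EY-Y0,c[:,2]]
for z0,z1,n in ((.030,.039,'plate'),):
  t=q[(q[:,2]>z0)&(q[:,2]<z1)&(abs(q[:,1])<.085)&(abs(q[:,1]-.003)>.015)&(abs(q[:,0])<.02)]
  print(n,np.percentile(t,[2,50,98],axis=0).round(4).tolist(), np.polyfit(t[:,1],t[:,0],1))
r=(f[:,:,0]>130)&(f[:,:,1]<70)&(f[:,:,2]<80); c=cloud(p,r,s);q=np.c_[c[:,:2]@EX-X0,c[:,:2]@EY-Y0,c[:,2]]
q=q[(q[:,2]>.046)&(abs(q[:,0]+.05)<.04)&(abs(q[:,1]-.1)<.05)];print('stud box',len(q),(q.min(0)+q.max(0))/2,q.mean(0))
```

```text
(23.175, 'handle rel front x,y mm', np.float64(-133.8), np.float64(2.2), 'yaw', np.float64(52.56), 'F box', np.float64(1.2), np.float64(0.2), np.float64(-0.5), 'grip', 0.05529738276580668, 0.0)
plate [[-0.0054, -0.078, 0.0307], [-0.0027, -0.0137, 0.0353], [-0.0001, 0.077, 0.0384]] [ 0.00053242 -0.00264565]
stud box 33 [-0.05369065  0.09914192  0.0485208 ] [-0.05358763  0.09824372  0.04863086]
```

View pics/w5.png

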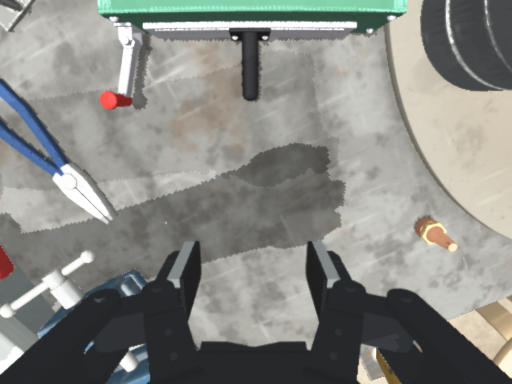

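The plate sits flush under the box lip, a straight line at (140-355, 26). The stud is at (116,100), latch at about 1.7 rad. Next I close the fingers and set them on the left of the stud as a pusher.

Emit:
play_rows(deltas=[[0.307, -0.419, 0, 0], [0.307, -0.419, 0, 0], [0.307, -0.419, 0, 0], [0.307, -0.419, 0, 0], [0.307, -0.419, 0, 0], [0.307, -0.417, 0, 0], [0, 0, 0, 0]], gripper=1)

```text
time: 24.1
ee_pos: [0.4498, 0.0809, 0.296]
orientation: [-180.0, 0.0, 53.2]
wrist_force: [0.3, -0.2, 0.7]
grip_width: -0.0003
gripper_force: 0.0
```

Emit:
play_rows(deltas=[[0, 0, 0, 8.3], [0, 0, 0, 8.4], [0, 0, 0, 8.3], [0, 0, 0, 0], [0, 0, 0, 0]])

```text
time: 24.72
ee_pos: [0.4502, 0.078, 0.2963]
orientation: [180.0, -0.0, 28.0]
wrist_force: [-0.8, -0.1, -0.2]
grip_width: 0.0
gripper_force: 0.0
```

Run:
```python
from h import *
print(tcp_box());s=robot.get_state();print(s['ee_pos'],s['orientation'])
a=np.radians(115);st=np.array([-41.7,127.8])/1e3
t=EX*(X0+st[0])+EY*(Y0+st[1]);print(t,rel([*t,.209]))
```

```text
(24.725, 'handle rel front x,y mm', np.float64(-38.4), np.float64(128.5), 'yaw', np.float64(28.01), 'F box', np.float64(-0.6), np.float64(0.6), np.float64(-0.2), 'grip', 1.1546021640728772e-06, 0.0)
[0.45018148 0.0779961  0.29626396] [ 1.79987967e+02 -5.88284855e-05  2.80104804e+01]
[0.44876473 0.07497835] [-0.053  0.04   1.745]
```

Emit:
play_rows(deltas=[[-0.053, 0.04, 0.3, 0], [0, 0, 0.4, 0], [0, 0, 0.4, 0], [0, 0, 0.4, 0], [0, 0, 0.245, 0], [0, 0, 0, 0]])

```text
time: 25.48
ee_pos: [0.4482, 0.0747, 0.2081]
orientation: [-180.0, 0.1, 27.9]
wrist_force: [-0.5, -0.0, 0.6]
grip_width: 0.0004
gripper_force: 0.0
```

Emit:
play_rows(deltas=[[-0.031, 0.076, 0, -5], [-0.031, 0.076, 0, -5], [-0.031, 0.076, 0, -5], [-0.031, 0.076, 0, -5], [-0.031, 0.076, 0, -5], [-0.031, 0.076, 0, -5]])

```text
time: 26.22
ee_pos: [0.4562, 0.0523, 0.2096]
orientation: [-180.0, -0.1, 58.1]
wrist_force: [-0.7, 1.7, -1.4]
grip_width: 0.0001
gripper_force: 0.7
```

Emit:
play_rows(deltas=[[-0.031, 0.076, 0, -5], [-0.031, 0.076, 0, -5], [-0.031, 0.076, 0, -5], [-0.031, 0.076, 0, -5], [-0.031, 0.076, 0, -5]])

```text
time: 26.85
ee_pos: [0.4706, 0.038, 0.2095]
orientation: [-180.0, -0.0, 83.1]
wrist_force: [-0.0, 0.4, 0.3]
grip_width: -0.0003
gripper_force: 0.7
```

Run:
```python
from h import *
print(tcp_box())
p=robot.camera('side');save(p,'s2');q=robot.cut_out('latch_stud',p)
for k in q[:2]:
  c=cloud(p,k['pixels']);c=c[(c[:,2]>.04)&(c[:,2]<.055)]
  if len(c):m=c.mean(0);print(k['confidence'],k['location'],(m[:2]@EX-X0),(m[:2]@EY-Y0),m[2])
```

```text
(26.85, 'handle rel front x,y mm', np.float64(-58.0), np.float64(88.0), 'yaw', np.float64(83.1), 'F box', np.float64(0.4), np.float64(0.3), np.float64(0.3), 'grip', -0.00029122710372086585, 0.660031121224165)
0.62 [243.3, 222.7] -0.04374276352776452 0.07641043565902716 0.04524037655593116
```

View pics/s2.png

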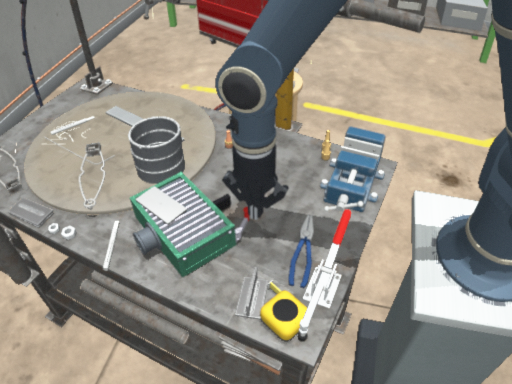

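The side view shows the closed fingers against the red stud at (245,213), and the bar is swinging: the stud is now at about 62°. I continue the arc.

Emit:
play_rows(deltas=[[-0.031, 0.076, 0, -5], [-0.031, 0.076, 0, -5], [-0.031, 0.076, 0, -5], [-0.031, 0.076, 0, -5], [-0.031, 0.076, 0, -5]])

```text
time: 27.58
ee_pos: [0.4896, 0.031, 0.2093]
orientation: [-180.0, -0.0, 108.0]
wrist_force: [-1.8, -0.4, 0.5]
grip_width: -0.0002
gripper_force: 0.7
```

Emit:
play_rows(deltas=[[-0.031, 0.076, 0, -5], [-0.031, 0.076, 0, -5], [-0.031, 0.076, 0, -5], [-0.031, 0.076, 0, -5]])

```text
time: 28.08
ee_pos: [0.5059, 0.0318, 0.2092]
orientation: [-179.9, -0.0, 128.0]
wrist_force: [-1.5, -0.5, 0.0]
grip_width: 0.0001
gripper_force: 0.7
```

Run:
```python
from h import *
print(tcp_box())
```

```text
(28.075, 'handle rel front x,y mm', np.float64(-41.7), np.float64(56.2), 'yaw', np.float64(127.96), 'F box', np.float64(-1.3), np.float64(0.9), np.float64(0.0), 'grip', 7.628132702429368e-05, 0.6630232930183411)
```

Emit:
play_rows(deltas=[[-0.031, 0.076, 0, -5], [-0.031, 0.076, 0, -5], [-0.031, 0.076, 0, -5], [0, 0, 0, 0]])

```text
time: 28.58
ee_pos: [0.5176, 0.036, 0.2091]
orientation: [-180.0, -0.0, 142.8]
wrist_force: [-1.9, -0.2, -0.5]
grip_width: -0.0004
gripper_force: 0.5
```

Emit:
play_rows(deltas=[[0, 0.02, 0, 0], [0, 0, 0, 0]])

```text
time: 28.82
ee_pos: [0.5179, 0.0364, 0.209]
orientation: [-179.9, -0.0, 142.8]
wrist_force: [-2.7, -3.2, 2.8]
grip_width: -0.0001
gripper_force: 2.1
```

Emit:
play_rows(deltas=[[0, 0.02, 0, 0], [0, 0, 0, 0]])

```text
time: 29.08
ee_pos: [0.5182, 0.0366, 0.2089]
orientation: [-179.8, -0.1, 142.8]
wrist_force: [-4.3, -4.1, 3.8]
grip_width: -0.0001
gripper_force: 3.3
```

Run:
```python
from h import *
print(tcp_box())
```

```text
(29.075, 'handle rel front x,y mm', np.float64(-30.4), np.float64(49.3), 'yaw', np.float64(142.81), 'F box', np.float64(-5.9), np.float64(0.9), np.float64(3.8), 'grip', -0.00013354314960064618, 3.258136734366417)
```

Emit:
play_rows(deltas=[[0, 0.02, 0, 0], [0, 0, 0, 0], [0, 0, 0, 0]])

```text
time: 29.45
ee_pos: [0.5184, 0.0368, 0.2089]
orientation: [-179.8, -0.1, 142.8]
wrist_force: [-5.8, -4.8, 4.7]
grip_width: -0.0002
gripper_force: 4.1
```

Emit:
play_rows(deltas=[[0, -0.3, 0, 0], [0, -0.3, 0, 0], [0, -0.2, -0.5, 0], [0, 0, -0.7, 0], [0, -0.5, -0.7, 0], [0, -0.8, 0, 0], [0, -0.8, 0, 0], [0, 0, 0, 0]])

```text
time: 30.45
ee_pos: [0.43, -0.0794, 0.3041]
orientation: [-180.0, 0.0, 142.6]
wrist_force: [0.6, 0.2, -0.2]
grip_width: 0.0001
gripper_force: 0.0
```

Run:
```python
from h import *
print(tcp_box())
s=robot.get_state();ps={'wrist':robot.camera('wrist'),'side':robot.camera('side')}
im=np.vstack([np.hstack([ps[n]['frame'] for n in ps])]);cv2.imwrite('pics/f.png',cv2.resize(im,(800,300))[:,:,::-1])
for n,p in ps.items():
  for k in robot.cut_out('latch_stud',p)[:1]:
    c=cloud(p,k['pixels'],s);c=c[(c[:,2]>.044)&(c[:,2]<.053)]
    q=np.c_[c[:,:2]@EX-X0,c[:,:2]@EY-Y0]
    if len(q): print(n,k['confidence'],k['location'],len(q),q.mean(0),np.median(q,0))
  for t in ('pliers','t_joint','nozzle','tray'):
    for k in robot.cut_out(t,p)[:1]:
      c=cloud(p,k['pixels'],s);print(n,t,round(k['confidence'],2),np.median(c,0).round(3))
p=ps['wrist'];c=cloud(p,np.ones((384,512),bool),s);q=np.c_[c[:,:2]@EX-X0,c[:,:2]@EY-Y0,c[:,2]]
t=q[(q[:,2]>.031)&(q[:,2]<.039)&(abs(q[:,1])<.07)&(abs(q[:,1]-.003)>.015)&(abs(q[:,0])<.01)]
if len(t):print('plate',len(t),np.percentile(t[:,0],[2,50,98]),np.polyfit(t[:,1],t[:,0],1))
```

```text
(30.45, 'handle rel front x,y mm', np.float64(-176.2), np.float64(49.6), 'yaw', np.float64(142.58), 'F box', np.float64(0.5), np.float64(-0.4), np.float64(-0.2), 'grip', 0.00010565888081225986, 0.0)
wrist 0.83 [438.6, 178.4] 204 [-0.01296126  0.05004899] [-0.01311905  0.05021523]
wrist pliers 0.57 [0.37 0.04 0.01]
wrist nozzle 0.37 [0.579 0.048 0.054]
wrist tray 0.75 [0.559 0.016 0.028]
side 0.5 [238.0, 234.3] 22 [-0.01093293  0.05423948] [-0.01044321  0.05393959]
side pliers 0.61 [0.366 0.08  0.009]
side t_joint 0.88 [0.431 0.204 0.005]
side nozzle 0.49 [ 0.601 -0.202  0.019]
side tray 0.66 [0.597 0.107 0.056]
plate 1004 [-0.00566609 -0.00310705  0.00045485] [ 0.00151294 -0.002713  ]
```

View pics/f.png

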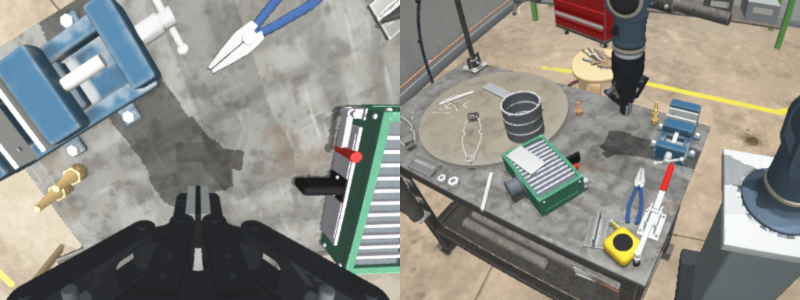

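The wrist view on the left shows the plate flush along the box front and the latch bar parallel to it. The stud is at (355,157), about (-12, 50) mm, where it should be when shut. The other items have not moved, and the arm is clear.

```bash
python3 -c "
from station import robot
print(robot.hand_in())"
```

```text
the job is handed in; nothing more can be done
None
```

The tray is in and its plate sits flush against the box, the latch bar is swung shut against its stop, and the job was handed in at about 31 s; every wrist-force reading stayed under 10 N, and the pliers, T sample and nozzle are where they were.

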